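# Load the press-to-run pigment mill and hold it down

## Robot

A 7-joint arm with a two-finger parallel gripper is mounted at the origin on a cart in front of the work surface, level with it; the furniture and walls round the work are solid. World frame = base frame: x ahead of the robot, y to its left, z up, the work surface at z = 0. Lengths are in mm, angles in rad, forces in N, time in s.
With the tool pointing down it reaches from about 425 to 975 mm from the base axis. Payload 16.7 kg.
Tool frame: the origin (TCP) lies midway between the tips of the shut fingers; the grasp point (between the pads) lies behind it (pinch_z is the z of the grasp point in the tool frame, in mm); z points along the fingers, x is the direction in which the jaws open and shut, and the axes are right-handed (so a half turn about z gives the same grasp; the last joint's range is limited). The gripper opens to 85 mm and grips with 20 to 120 N. Pads are 22 mm wide; open, the fingers measure 114 mm over their backs; the gripper's body (76 mm by 85 mm) begins 54 mm behind the grasp point. The pads swing forward as they close: fully open they stand 13 mm farther back than shut.
Start: joints at [1.143, 0.426, 0.074, 1.606, -0.034, 1.111, -0.067], TCP at [185.731, -648.907, 231.302] pointing down, gripper open.
Joint ranges: [-2.85, 2.85], [-0.5, 2.14], [-1.23, 1.37], [0.21, 2.46], [-1.02, 4.16], [0.16, 2.05], [-2.73, 2.73]. Speed limits (rad/s): [1.89, 1.89, 2.39, 2.39, 3.01, 3.01, 3.01].

## Interface

Orientations are given as a rotation vector (axis times angle).
In Python, from cell import get_obs, camera, camera_params, job_done, pinch_z gives the robot as it stands.
- The arm moves only by the tool send_rows, never from a script. Its arguments are lists of equal length, an entry for each row: "hand": the opening in per cent of the stroke, from 0 (shut) to 100 (fully open); "slide": the shift along the world's x, y, z each as a share of 60 mm, from -1 to 1, a list of three; "yaw": the turn about the world's z as a share of 8 degrees, from -1 to 1. A call has exactly 5 rows; each row shifts and turns the pose as measured when the row begins; what a row does not reach is not made up. A row lasts 1/8 s, in which the tool goes at most 62.5 mm and 10.7 degrees, less where a joint would pass 70% of its speed; a pose out of reach is approached as far as the arm can. A call with a number of a shift or a turn outside -1 to 1 is refused whole. A call with a gripper value outside its range is refused whole. The fingers move at their own pace and stop on an object; "force" is the grip in N (left out, the last holds). Time passes only in rows, so rows that do not move let the fingers close, or fill a call up. It gives the time, the measured TCP pose, the force and the opening at its end, in the units of the state.
- get_obs(): the state, without advancing time (a new reading comes with each control period).
- camera(name): name is "scene" or "top" or "wrist"; returns (picture, depth): 384x512x3 uint8, red, green, blue; 384x512 float32, mm along the optical axis (not along the pixel's ray), 0 where there is no reading.
- camera_params(name): a dict with "fx", "fy", "cx", "cy" (pixels), "pose" (4x4, takes a point from camera to world coordinates); the wrist camera has in their place "T_tool_cam" (4x4, takes a point from camera to tool coordinates, whose origin is the TCP and whose axes are the tool frame's). Camera axes: x right, y up, looking along -z (the intrinsics and any distortion apply to the point x, -y, -z); pixel columns grow to the right and rows downward; lengths in mm; the calibration is good to about 2 mm. A picture is of the moment at which its call begins: read the wrist's pose just before it. camera_params takes no time and is no camera call.
- job_done(): hands the job in, once; it reports no verdict.
The state is a dict: "time": time; "q": joint angles; "qvel": joint speeds; "tau": joint torques, N m; "tool_pos": TCP position; "tcp_rot": TCP orientation; "wrist_force": force on the tool from outside, world axes, zero at the start; "wrist_torque": the same for the moment, N m; "grip_width": opening from 0.0 (shut) to 1.0 (fully open).
Only numpy, scipy, OpenCV 4.12 (cv2) and the standard library are available. Lean on these libraries where they do the work, as an engineer would, in place of code of your own. Each camera call takes 0.05 s, during which the arm holds its last target. There are 200 camera calls.

## Task

Get the small press-to-run pigment mill ready to grind: slip the blade of the palette knife into the pry notch and lever up the stiff coupling cover with it (not with the fingers), swing the cover right back past upright, and lay the knife flat on the bench, clear of the mill. Then set the grinding cup upright into the well, turn it until its splines mesh with the drive, press it fully home against the spring ring, and finish while still gripping the cup and holding it down: the mill only runs as long as the cup is held home. Leave the water pot, the madder jar, the glass muller and the gum tin where they stand.

Things in the scene. Friction and masses are not known exactly. Their poses are not given: they have to be found in the camera images.
- mill: Mill base, fixed: grey housing 130 mm wide, deck 92 mm high, front face 70 mm to -x of the origin, rear face 64 mm to +x. Origin on the bench under the upright axis of the well; x points to its rear (away from the robot), z up. In the deck is a round well, 58 mm wide, floor at z = 66 mm; round its mouth a square dark steel collar, 88 mm outside, 68 inside, rises from the deck to z = 100 mm
- notch (a point): Pry notch: the middle 36 mm of the collar's front side is missing, leaving a gap 36 mm wide and 8 mm high between deck and closed cover, open to the well. This point is the middle of its outer opening, 44 mm in front of the well axis, 96 mm above the bench; axes as the mill's. The blade goes in level along the mill's +x
- cover (a joint): Angle of the cover in rad: 0 closed, 1.57 upright, stop at 1.95. The cover is an aluminium plate (dark inlay) 92 x 86 x 5 mm, 0.09 kg; its underside is 100 mm above the bench when closed. It is hinged along its rear edge and swings up and back. The hinge is stiff (0.09 N m) and stays where it is left
- cover_hinge (a point): Point on the cover's hinge line (parallel to the mill's y), 46 mm behind the well axis and 100 mm above the bench; axes as the mill's
- cover_edge (a point): Middle of the cover's front lower edge, 92 mm from the hinge line; 2 mm in front of the collar when closed
- drive (a joint): Angle in rad of the motor drive about the upright well axis relative to the mill: 0 when its four arms lie along the mill's x and y axes, counterclockwise from above. Held by motor friction (0.2 N m)
- drive_top (a point): Top centre of the drive in the well, 81 mm above the bench; it turns with the drive, its x and y axes lie along the arms. The drive is an upright steel cross of four arms, each 15 mm long and 6 mm wide with rounded tops, standing 10 mm above a round base disc
- seat (a point): Where the cup's origin is when the cup is fully home: on the well axis, 69 mm above the bench; axes as the mill's. Unmeshed, the cup stands 10 mm above home on the drive's arms, its skirt already in the well; meshed, it meets the spring ring 6 mm above home
- spring_ring (a joint): Travel in m of the black spring ring on the well floor under the cup's skirt: 0 up, 0.006 when the cup is home (then it pushes up with 10 N; 4.5 N at the start of its travel)
- mill_cup: Grinding cup, 0.3 kg (varies by a fifth): steel can with black skirt and cap, 55 mm wide, 90 mm tall. Origin at the centre of its underside, z up. In the hollow underside, from 2 mm above its rim, four square splines leave a cross of slots 9 mm wide along the cup's x and y axes: the cup meshes in four positions a quarter turn apart, with about 0.1 rad of play
- cup_grip (a point): Point in the wing grip on the cap, on the cup's axis, 79 mm above its underside. The wing is 44 mm long (cup x), 14 mm thick (cup y) and reaches from 64 to 90 mm above the underside: grip it across its thickness
- knife: Palette knife lying flat, 0.07 kg, 170 mm long: wooden handle 90 mm long, 15 mm wide, 16 mm high; straight stiff steel blade 2 mm thick, 18 mm wide, 73 mm long beyond the ferrule. Origin on the underside of the handle below the best grip point; the handle reaches from 55 mm behind it to 35 mm in front; x points along the blade, z up
- knife_tip (a point): End of the knife's blade, 115 mm in front of the knife's origin and 8 mm above the handle's underside (at mid-height of the handle)
- water_pot: Celadon water pot, 69 mm wide, 54 mm tall, at the back left; bystander; origin under its centre
- jar_madder: Small stoppered glass jar of pink pigment, 27 mm wide, 61 mm tall, at the back, left of the mill; bystander; origin under its centre
- glass_muller: Glass muller, 61 mm wide, 80 mm tall, at the back, right of the mill; bystander; origin under its centre
- gum_tin: Round flat tin, 68 mm wide, 24 mm tall, in front of the mill near the bench's edge; bystander; origin under its centre
There are look-alikes about, which are no part of the job. Of the things that look like the knife, the larger one is meant.

How it is judged:
By the outcome, as a careful person would: the job done as asked, in the order asked, and still so for the second after the job is handed in, while the arm keeps its last pose, push and grip.
It also fails if it takes over 72 s, if anything falls off the work surface, if the arm or the gripper's body presses on something with over 40 N, if the wrist force passes 120 N, or if a joint passes its speed limit or range.

## Working session

There is one attempt and no reset: what is moved stays moved. The work goes in short steps, Python scripts to look and compute and a tool call to move; the robot and the scene stay as the last step left them, time stands still between calls to the robot, and variables do not carry over. Pictures are saved under pics/ and viewed, about 8 in all and at most 12, crops included, and the job is handed in when it is done.

Besides the shell and the picture viewer there is one more tool, called as name(argument=value, ...), one argument or row to a line, values as JSON. send_rows: Moves the arm, as the interface text tells. Its arguments: {"type":"object","properties":{"hand":{"type":"array","items":{"type":"number"}},"slide":{"type":"array","items":{"type":"array","items":{"type":"number"}}},"yaw":{"type":"array","items":{"type":"number"}},"force":{"type":"number"}},"required":["hand","slide","yaw"]}

```bash
ls; mkdir -p pics
cat > h.py <<'E'
import numpy as np, cv2
from cell import *
from scipy.spatial.transform import Rotation as R
def cam(n):
    o=get_obs(); p=camera_params(n)
    im,d=camera(n)
    if n=='wrist':
        T=np.eye(4);T[:3,:3]=R.from_rotvec(o['tcp_rot']).as_matrix();T[:3,3]=o['tool_pos'];P=T@p['T_tool_cam']
    else: P=np.array(p['pose'])
    return im,d,p,P
def ray(p,P,u,v):
    d=np.array([(u-p['cx'])/p['fx'],-(v-p['cy'])/p['fy'],-1.]); return P[:3,3],P[:3,:3]@d
def onz(p,P,u,v,z):
    o,d=ray(p,P,u,v); return o+d*(z-o[2])/d[2]
def dep(p,P,u,v,D):
    o,d=ray(p,P,u,v); return o+d*D
def cloud(d,p,P):
    v,u=np.mgrid[:384,:512]; c=np.stack([(u-p['cx'])/p['fx']*d,-(v-p['cy'])/p['fy']*d,-d],-1)
    return c@P[:3,:3].T+P[:3,3]
def save(n,im): cv2.imwrite('pics/'+n+'.png',im[...,::-1])
E
python3 - <<'E'
from h import *
print(get_obs(),pinch_z)
a=[]
for n in('top','scene'):
    im,d,p,P=cam(n); print(n,p,np.round(P,3).tolist()); np.savez(n,im=im,d=d); save(n,im)
E
```

```text
pics
{'time': 0.0, 'q': array([ 1.14249029,  0.42676146,  0.07384552,  1.60661946, -0.03410994,
        1.11080534, -0.06711881]), 'qvel': array([-9.38405831e-04, -9.16660557e-04,  8.93123453e-04,  4.08958789e-04,
        2.58115099e-05, -6.17668502e-04,  9.65638660e-05]), 'tau': array([-4.69808510e-04, -9.49833298e+01,  3.76073197e+00, -4.63514864e+01,
        1.92519010e-02,  1.01968314e-02,  6.81737265e-05]), 'tool_pos': array([ 185.62735626, -648.53885   ,  230.58529405]), 'tcp_rot': array([-2.50793455e+00,  1.89084160e+00,  1.75431402e-03]), 'wrist_force': array([ 0.33528373,  0.13234918, -0.61754638]), 'wrist_torque': array([ 0.02286609, -0.00285777, -0.007675  ]), 'grip_width': 1.0025803739760937} -18.700000000000003
top {'fx': 443.13403507631654, 'fy': 443.13403507631654, 'cx': 256.4404322868716, 'cy': 190.83601212744037, 'pose': array([[-5.96939732e-02,  9.77551730e-01, -2.02062477e-01,
         2.53100630e+02],
       [-9.98201818e-01, -5.95635594e-02,  6.73144270e-03,
         1.00353313e+01],
       [-5.45522689e-03,  2.02100959e-01,  9.79349500e-01,
         1.36160770e+03],
       [ 0.00000000e+00,  0.00000000e+00,  0.00000000e+00,
         1.00000000e+00]])} [[-0.06, 0.978, -0.202, 253.101], [-0.998, -0.06, 0.007, 10.035], [-0.005, 0.202, 0.979, 1361.608], [0.0, 0.0, 0.0, 1.0]]
scene {'fx': 364.38718628265605, 'fy': 364.38718628265605, 'cx': 250.05659355042812, 'cy': 186.19453028692024, 'pose': array([[-8.77072198e-01,  2.46240717e-01, -4.12443777e-01,
         1.40834128e+02],
       [-4.80306086e-01, -4.36861665e-01,  7.60564231e-01,
         6.88940677e+02],
       [ 7.10100650e-03,  8.65168998e-01,  5.01430136e-01,
         5.35799669e+02],
       [ 0.00000000e+00,  0.00000000e+00,  0.00000000e+00,
         1.00000000e+00]])} [[-0.877, 0.246, -0.412, 140.834], [-0.48, -0.437, 0.761, 688.941], [0.007, 0.865, 0.501, 535.8], [0.0, 0.0, 0.0, 1.0]]
```

View pics/top.png

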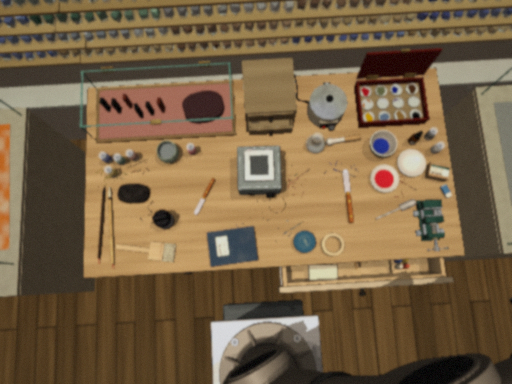

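View pics/scene.png

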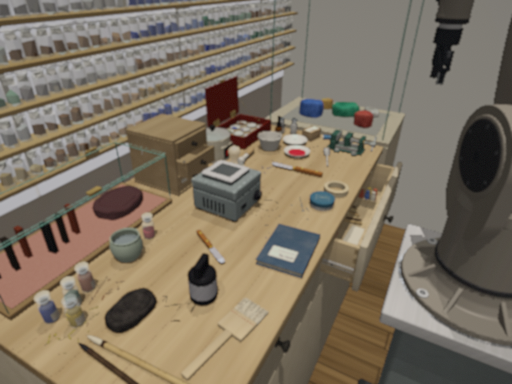

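Candidate knives are at top pixels (203,196), short, and (349,196), long. The cup is the black-capped can at (163,218), and the mill is at (260,170). Next I'll measure them.

```bash
cat > m.py <<'E'
from h import *
t=np.load('top.npz');im,d=t['im'],t['d'];p=camera_params('top');P=np.array(p['pose'])
C=cloud(d,p,P)
hsv=cv2.cvtColor(im,cv2.COLOR_RGB2HSV)
# knives
for n,(u0,u1,v0,v1) in dict(A=(190,220,172,220),B=(335,362,162,228)).items():
    sub=hsv[v0:v1,u0:u1]
    hm=((sub[...,0]<14)&(sub[...,1]>150)).astype(np.uint8)
    bm=((sub[...,1]<60)&(sub[...,2]>120)).astype(np.uint8)
    for nm,m,z in(('handle',hm,12),('blade',bm,9)):
        v,u=np.nonzero(m)
        X=np.array([onz(p,P,a+u0,b+v0,z) for a,b in zip(u,v)])[:,:2]
        if len(X)<4: print(n,nm,len(X));continue
        r=cv2.minAreaRect(X.astype(np.float32)); print(n,nm,len(X),np.round(X.mean(0)),r, np.round(X[X[:,0].argmin()]),np.round(X[X[:,0].argmax()]))
# heights
for n,(u0,u1,v0,v1,lo,hi) in dict(mill=(225,300,135,205,85,115),cover=(225,300,135,205,102,112),cup=(145,180,200,235,50,110),cupall=(145,180,200,235,10,110),tin=(288,320,228,255,10,40),pot=(150,185,138,168,20,70),jar=(184,202,138,160,20,80),mul=(300,332,130,156,20,100)).items():
    c=C[v0:v1,u0:u1].reshape(-1,3); c=c[(c[:,2]>lo)&(c[:,2]<hi)]
    if len(c)>4: print(n,len(c),np.round(c.mean(0)),cv2.minAreaRect(c[:,:2].astype(np.float32)),np.round(np.percentile(c[:,2],[2,50,98])))
def crop(a,b,c,e):return cv2.resize(im[c:e,a:b],(390,390),interpolation=cv2.INTER_CUBIC)
save('crop1',np.hstack([crop(190,220,180,210)*0+crop(315,375,165,225),crop(175,235,165,225)]))
save('crop2',np.hstack([crop(225,295,135,205),crop(135,195,190,250)]))
E
python3 m.py
```

```text
A handle 34 [552. 148.] ((551.64208984375, 148.30699157714844), (9.212312698364258, 59.01095962524414), 59.04143142700195) [525. 161.] [578. 137.]
A blade 69 [495. 182.] ((494.96075439453125, 182.07174682617188), (12.653225898742676, 51.12876510620117), 61.479774475097656) [474. 188.] [517. 174.]
B handle 84 [ 460. -281.] ((459.15582275390625, -281.5070495605469), (84.43659973144531, 14.550586700439453), 1.2686928510665894) [ 417. -279.] [ 501. -279.]
B blade 118 [ 550. -281.] ((549.9774169921875, -281.20465087890625), (70.51087951660156, 17.00211524963379), 0.35798555612564087) [ 515. -278.] [ 585. -281.]
mill 1900 [585. -10.  98.] ((603.7280883789062, -10.429405212402344), (129.6969757080078, 166.6295928955078), 87.7737045288086) [ 87.  96. 110.]
cover 783 [591. -10. 106.] ((592.9450073242188, -10.12295150756836), (87.1543197631836, 95.6731185913086), 89.11974334716797) [102. 106. 111.]
cup 271 [456. 285.  70.] ((457.2923889160156, 287.2782897949219), (51.13009262084961, 51.72372055053711), 43.56913757324219) [54. 64. 93.]
cupall 327 [454. 283.  63.] ((458.0902404785156, 286.1043701171875), (51.1826057434082, 53.31985855102539), 89.12848663330078) [14. 63. 93.]
tin 403 [ 367. -134.   23.] ((366.8172607421875, -134.1674041748047), (66.45132446289062, 66.50406646728516), 66.18635559082031) [18. 23. 29.]
pot 400 [670. 271.  38.] ((668.9126586914062, 269.6598815917969), (64.70809173583984, 64.95158386230469), 81.81950378417969) [26. 35. 56.]
jar 83 [673. 195.  50.] ((675.311279296875, 196.471923828125), (24.868799209594727, 25.520328521728516), 84.51888275146484) [24. 57. 65.]
mul 242 [ 671. -196.   49.] ((675.1259765625, -208.4254913330078), (56.7955436706543, 84.56731414794922), 9.805075645446777) [21. 37. 81.]
```

View pics/crop1.png

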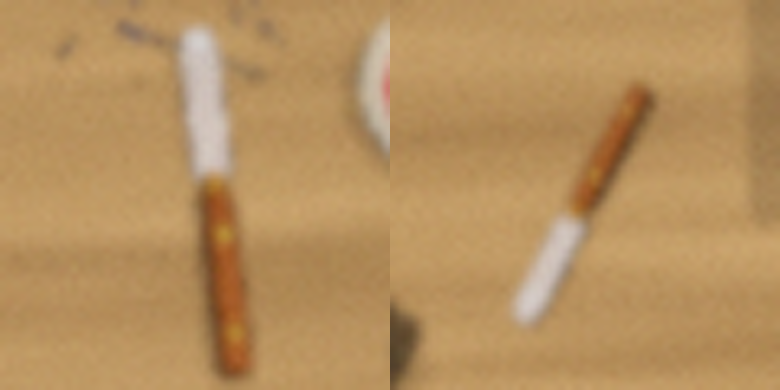

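The crop shows that the left (right-bench) knife is clearly the larger: about 170 mm with a 17 mm blade, against about 115 mm for the other. It lies with its blade along +x, tip ≈(587,-281), origin ≈(471,-281). I'll move above it.

send_rows(
  hand=[60, 60, 60, 60, 60],
  slide=[
    [0.5, 0.62, 0],
    [0.5, 0.62, 0],
    [0.5, 0.62, 0],
    [0.5, 0.62, 0],
    [0.5, 0.62, 0],
  ],
  yaw=[-0.5, -0.5, -0.5, -0.5, 0],
)

```text
time: 0.72
tool_pos: [335.4, -458.5, 228.4]
tcp_rot: [-2.203, 2.239, 0.007]
wrist_force: [0.4, -0.4, -0.2]
grip_width: 0.596
```

send_rows(
  hand=[60, 60, 60, 60, 60],
  slide=[
    [0.5, 0.62, 0],
    [0.5, 0.62, 0],
    [0.5, 0.62, 0],
    [0.4, 0.6, 0],
    [0, 0, 0],
  ],
  yaw=[0, 0, 0, 0, 0],
)

```text
time: 1.35
tool_pos: [454.3, -301.7, 227.7]
tcp_rot: [-2.209, 2.232, 0.009]
wrist_force: [-0.6, -1.3, -0.9]
grip_width: 0.595
```

```bash
cat > k.py <<'E'
from h import *
import sys
im,d,p,P=cam('wrist'); save(sys.argv[1],im); np.savez('w',im=im,d=d,P=P)
o=get_obs(); print(o['tool_pos'],'tool x yaw deg',np.degrees(np.arctan2(*R.from_rotvec(o['tcp_rot']).as_matrix()[[1,0],0])),R.from_rotvec(o['tcp_rot']).as_matrix()[:,2],o['grip_width'],o['time'],p['fx'],np.round(p['T_tool_cam'],2).tolist())
C=cloud(d,p,P); m=(C[...,2]>5)&(C[...,2]<40)&(d>0)
n,l,s,c=cv2.connectedComponentsWithStats(m.astype(np.uint8))
for i in range(1,n):
    if s[i,4]>60:
        q=C[l==i]; r=cv2.minAreaRect(q[:,:2].astype(np.float32)); print(s[i],r,np.round(np.percentile(q[:,2],[5,50,95]),1))
E
python3 k.py w1
```

```text
[ 453.17918658 -303.41606062  227.62285745] tool x yaw deg -90.73849904731432 [-0.00382794  0.00440831 -0.99998296] 0.6020965768563381 1.4 267.95351764554607 [[1.0, 0.0, -0.0, -0.08], [-0.0, -0.97, -0.26, -66.77], [-0.0, 0.26, -0.97, -142.5], [0.0, 0.0, 0.0, 1.0]]
[  42    0   35  122 1984] ((587.3067016601562, -74.53594207763672), (5.594832897186279, 131.10060119628906), 87.18900299072266) [11.8 26.2 38.6]
[142   0  40  12 322] ((652.070068359375, -196.36810302734375), (10.181896209716797, 44.70634841918945), 2.4881112575531006) [ 6.2 15.3 19.5]
[ 313    0   62   24 1077] ((640.5422973632812, -400.5767517089844), (62.23231887817383, 29.864639282226562), 81.19918060302734) [12.1 16.3 32.2]
[466   0  39  30 662] ((632.8932495117188, -564.3364868164062), (27.086374282836914, 13.587379455566406), 26.17203712463379) [ 6.9 24.5 39. ]
[309   6  29  24  69] ((626.9298095703125, -378.5197448730469), (39.184226989746094, 8.118497848510742), 49.293888092041016) [23.3 31.5 38.5]
[ 372   11  140   98 6562] ((589.3560791015625, -523.4008178710938), (157.68128967285156, 88.50096893310547), 78.7597
[... 902 characters left out ...]
7   52   48 1888] ((369.81146240234375, -134.531982421875), (66.2649154663086, 67.19915008544922), 43.049556732177734) [14.2 22.5 23.8]
[173 214  50  46 704] ((362.5889892578125, -223.47998046875), (68.50578308105469, 54.792667388916016), 60.031890869140625) [ 7.8 17.4 18.8]
[424 220  14  17 131] ((374.6124572753906, -544.9945068359375), (33.16154098510742, 15.535988807678223), 87.15547943115234) [10. 15. 38.]
[391 259  20  11  75] ((323.8534851074219, -508.2525634765625), (11.711328506469727, 23.106719970703125), 22.940711975097656) [26.4 32.9 38.5]
[ 88 359  35  25 335] ((111.83210754394531, -42.202476501464844), (21.993335723876953, 60.928314208984375), 34.16771697998047) [ 6.8 12.6 22.7]
```

send_rows(
  hand=[60, 50, 50, 50, 50],
  slide=[
    [0.34, 0.35, -0.5],
    [0, 0, -0.8],
    [0, 0, -0.8],
    [0, 0, -0.6],
    [0, 0, 0],
  ],
  yaw=[0.16, 0, 0, 0, 0],
)

```text
time: 2.02
tool_pos: [470.6, -287.9, 61.8]
tcp_rot: [2.223, -2.217, -0.006]
wrist_force: [0.1, -0.1, 1.3]
grip_width: 0.501
```

send_rows(
  hand=[50, 50, 50, 50, 50],
  slide=[
    [0.04, 0.1, -0.4],
    [0, 0, -0.3],
    [0, 0, 0],
    [0, 0, 0],
    [0, 0, 0],
  ],
  yaw=[0, 0, 0, 0, 0],
)

```text
time: 2.65
tool_pos: [474.4, -286.5, 24.3]
tcp_rot: [2.219, -2.222, 0.004]
wrist_force: [0.4, 0.3, 0.0]
grip_width: 0.498
```

send_rows(
  hand=[50, 50, 50, 50, 50],
  slide=[
    [0, 0.1, -0.2],
    [0, 0, -0.12],
    [0, 0, 0],
    [0, 0, 0],
    [0, 0, 0],
  ],
  yaw=[0, 0, 0, 0, 0],
)

```text
time: 3.28
tool_pos: [474.7, -280.1, 4.4]
tcp_rot: [2.22, -2.222, 0.005]
wrist_force: [0.7, -0.2, 0.3]
grip_width: 0.501
```

send_rows(
  hand=[10, 0, 0, 0, 0],
  slide=[
    [0, 0, 0],
    [0, 0, 0],
    [0, 0, 0],
    [0, 0, 0],
    [0, 0, 0],
  ],
  yaw=[0, 0, 0, 0, 0],
  force=110,
)

```text
time: 3.9
tool_pos: [474.9, -280.4, 5.2]
tcp_rot: [2.22, -2.222, 0.007]
wrist_force: [0.4, -0.1, -0.5]
grip_width: 0.136
```

send_rows(
  hand=[0, 0, 0, 0, 0],
  slide=[
    [0, 0, 0.4],
    [0, 0, 0.5],
    [0, 0, 0.5],
    [0, 0, 0.4],
    [0, 0, 0],
  ],
  yaw=[0, 0, 0, 0, 0],
)

```text
time: 4.53
tool_pos: [474.0, -279.9, 115.5]
tcp_rot: [2.219, -2.222, 0.004]
wrist_force: [0.7, -0.3, -1.3]
grip_width: 0.136
```

```bash
cat > k2.py <<'E'
from h import *
im,d,p,P=cam('wrist'); save('w2',im); np.savez('w',im=im,d=d,P=P)
o=get_obs(); T=o['tool_pos']; print(T,o['tcp_rot'],o['grip_width'],o['wrist_force'],o['wrist_torque'])
C=cloud(d,p,P)
m=(d>0)&(C[...,2]>T[2]-25)&(C[...,2]<T[2]+25)&(abs(C[...,1]-T[1])<25)&(C[...,0]>T[0]+12)&(C[...,0]<T[0]+140)
q=C[m]; print(m.sum(),cv2.minAreaRect(q[:,:2].astype(np.float32)))
for x in range(10,130,10):
    s=q[(q[:,0]-T[0]>=x)&(q[:,0]-T[0]<x+10)]
    if len(s): print(x,len(s),np.round(np.median(s,0)-T,1),np.round(np.ptp(s[:,1]),1))
E
python3 k2.py
```

```text
[ 473.4739003  -279.58954833  114.42320674] [ 2.21901463e+00 -2.22151155e+00  1.50620152e-03] 0.13680732004385698 [-0.30417104 -0.10265864 -1.05206832] [-0.03420374 -0.01210302 -0.00120161]
7453 ((536.6368408203125, -279.8478698730469), (24.751983642578125, 102.32950592041016), 89.87310791015625)
10 768 [12.9  0.1 12. ] 24.8
20 514 [25.  -0.4 11.5] 14.8
30 493 [33.9  0.   9.3] 14.9
40 649 [45.2  0.   4.9] 18.0
50 673 [55.1  0.   4.9] 17.6
60 738 [65.  -0.   4.8] 17.7
70 763 [75.  -0.   4.8] 18.0
80 819 [85.1 -0.1  4.8] 17.8
90 882 [95.  -0.1  4.8] 17.8
100 865 [104.8   0.4   4.8] 17.4
110 289 [ 1.121e+02 -1.000e-01  4.800e+00] 12.5
```

View pics/w2.png

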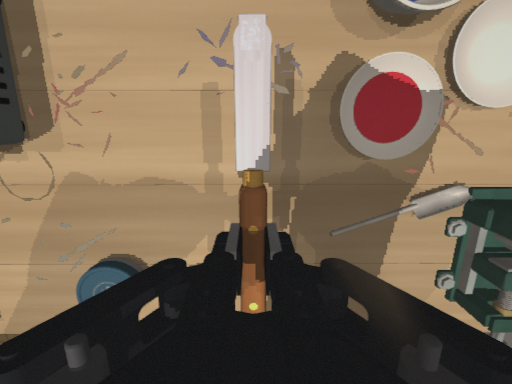

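send_rows(
  hand=[0, 0, 0, 0, 0],
  slide=[
    [-0.3, 0.3, 0.5],
    [-0.3, 0.8, 0.3],
    [-0.1, 0.85, 0],
    [0, 0.85, 0],
    [0, 0.85, 0],
  ],
  yaw=[0, 0, 0, 0, 0],
)

```text
time: 5.2
tool_pos: [427.0, -57.4, 158.2]
tcp_rot: [2.21, -2.226, -0.007]
wrist_force: [1.0, 0.6, -0.4]
grip_width: 0.137
```

send_rows(
  hand=[0, 0, 0, 0, 0],
  slide=[
    [0, 0.8, 0],
    [0, 0.2, 0],
    [0, 0, 0],
    [0, 0, 0],
    [0, 0, 0],
  ],
  yaw=[0, 0, 0, 0, 0],
)

```text
time: 5.82
tool_pos: [425.0, 5.0, 155.0]
tcp_rot: [2.21, -2.221, -0.013]
wrist_force: [0.4, 0.0, -0.0]
grip_width: 0.138
```

```bash
cat > k3.py <<'E'
from h import *
im,d,p,P=cam('wrist'); save('w3',im); np.savez('w',im=im,d=d,P=P)
o=get_obs(); T=o['tool_pos']; print(T,o['tcp_rot'],o['grip_width'],o['wrist_force'])
C=cloud(d,p,P)
for n,lo,hi in(('cover',102,112),('deck',87,95)):
    m=(d>0)&(C[...,2]>lo)&(C[...,2]<hi)&(abs(C[...,1]+10)<90)&(C[...,0]>500)&(C[...,0]<700)
    k,l,s,c=cv2.connectedComponentsWithStats(m.astype(np.uint8)); i=1+s[1:,4].argmax(); q=C[l==i]
    print(n,len(q),cv2.minAreaRect(q[:,:2].astype(np.float32)),np.percentile(q,[1,50,99],axis=0).round(1).tolist())
E
python3 k3.py
```

```text
[424.98302054   4.98635572 155.01489837] [ 2.21003416 -2.22124792 -0.01264895] 0.13442851660805527 [ 0.34981405 -0.46036952  0.41328102]
cover 3660 ((554.632568359375, -8.867767333984375), (85.97688293457031, 17.692575454711914), 89.700439453125) [[546.3, -50.4, 102.7], [555.9, -14.9, 105.0], [563.2, 33.0, 106.7]]
deck 4823 ((545.4829711914062, -40.337825775146484), (66.03836059570312, 47.344276428222656), 88.13298034667969) [[522.2, -71.6, 87.8], [538.6, -46.3, 91.9], [566.7, -8.8, 93.7]]
```

View pics/w3.png

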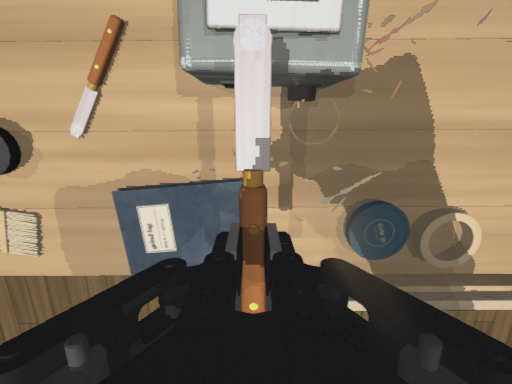

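send_rows(
  hand=[0, 0, 0, 0, 0],
  slide=[
    [0, -0.22, 0],
    [0, 0, -0.3],
    [0, 0, -0.4],
    [0, 0, -0.2],
    [0, 0, 0],
  ],
  yaw=[0, 0, 0, 0, 0],
)

```text
time: 6.5
tool_pos: [425.5, -13.9, 100.2]
tcp_rot: [2.205, -2.227, -0.01]
wrist_force: [-0.4, 0.3, -0.9]
grip_width: 0.137
```

send_rows(
  hand=[0, 0, 0, 0, 0],
  slide=[
    [0, 0.07, -0.08],
    [0, 0, -0.05],
    [0, 0, 0],
    [0, 0, 0],
    [0, 0, 0],
  ],
  yaw=[0.06, 0, 0, 0, 0],
)

```text
time: 7.12
tool_pos: [426.6, -9.5, 93.6]
tcp_rot: [2.216, -2.218, -0.007]
wrist_force: [-0.3, 0.2, -1.2]
grip_width: 0.139
```

send_rows(
  hand=[0, 0, 0, 0, 0],
  slide=[
    [0, 0, -0.03],
    [0, 0, 0],
    [0.1, 0, 0],
    [0.1, 0, 0],
    [0, 0, 0],
  ],
  yaw=[0, 0, 0, 0, 0],
)

```text
time: 7.75
tool_pos: [439.8, -9.5, 91.8]
tcp_rot: [2.216, -2.219, -0.006]
wrist_force: [-0.7, -0.8, 0.3]
grip_width: 0.135
```

Tip at ≈554 and no contact force, so the blade is in the notch. I'll push it in further.

send_rows(
  hand=[0, 0, 0, 0, 0],
  slide=[
    [0.14, 0, 0],
    [0.14, 0, 0],
    [0.13, 0, 0],
    [0, 0, 0],
    [0, 0, 0],
  ],
  yaw=[0, 0, 0, 0, 0],
)

```text
time: 8.38
tool_pos: [466.4, -9.5, 91.7]
tcp_rot: [2.216, -2.218, -0.007]
wrist_force: [-0.1, -0.5, -0.7]
grip_width: 0.136
```

send_rows(
  hand=[0, 0, 0, 0, 0],
  slide=[
    [0.0, 0, 0.17],
    [0.04, 0, 0.17],
    [0.06, 0, 0.15],
    [0.07, 0, 0.12],
    [0, 0, 0],
  ],
  yaw=[0, 0, 0, 0, 0],
)

```text
time: 9.0
tool_pos: [476.2, -9.7, 131.3]
tcp_rot: [2.215, -2.218, -0.007]
wrist_force: [0.4, 0.4, -1.6]
grip_width: 0.139
```

send_rows(
  hand=[0, 0, 0, 0, 0],
  slide=[
    [0.16, 0, 0.17],
    [0.2, 0, 0.12],
    [0.22, 0, 0.07],
    [0.2, 0, 0.03],
    [0, 0, 0],
  ],
  yaw=[0, 0, 0, 0, 0],
)

```text
time: 9.62
tool_pos: [527.2, -9.8, 156.2]
tcp_rot: [2.215, -2.219, -0.007]
wrist_force: [0.1, -0.1, -1.3]
grip_width: 0.135
```

```bash
cat > k4.py <<'E'
from h import *
im,d,p,P=cam('scene'); o=get_obs();T=o['tool_pos']; print(T,o['wrist_force'],o['grip_width'],o['time'])
save('s4',cv2.resize(im[120:240,150:310],(800,600),interpolation=cv2.INTER_CUBIC))
C=cloud(d,p,P); m=(d>0)&(C[...,2]>112)&(C[...,2]<215)&(abs(C[...,1]+9)<50)&(C[...,0]>590)&(C[...,0]<720)
q=C[m]
for z in range(110,215,10):
    s=q[(q[:,2]>=z)&(q[:,2]<z+10)]
    if len(s)>3: print(z,len(s),np.round(np.median(s,0)),np.round(s[:,1].min()),np.round(s[:,1].max()))
E
python3 k4.py
```

```text
[526.65294434  -9.79852193 156.06142304] [ 0.27496758 -0.33166333 -1.12354532] 0.1346537828674845 9.675
110 55 [637.  -5. 116.] -50.0 33.0
120 74 [638.  -9. 124.] -51.0 32.0
130 81 [639.  -1. 134.] -52.0 32.0
140 63 [638.   0. 145.] -53.0 34.0
150 132 [637.  -6. 158.] -50.0 33.0
160 79 [639.  -5. 165.] -51.0 33.0
170 83 [640.  -7. 175.] -52.0 33.0
180 89 [640.  -5. 185.] -55.0 32.0
190 18 [641. -20. 190.] -50.0 31.0
```

View pics/s4.png

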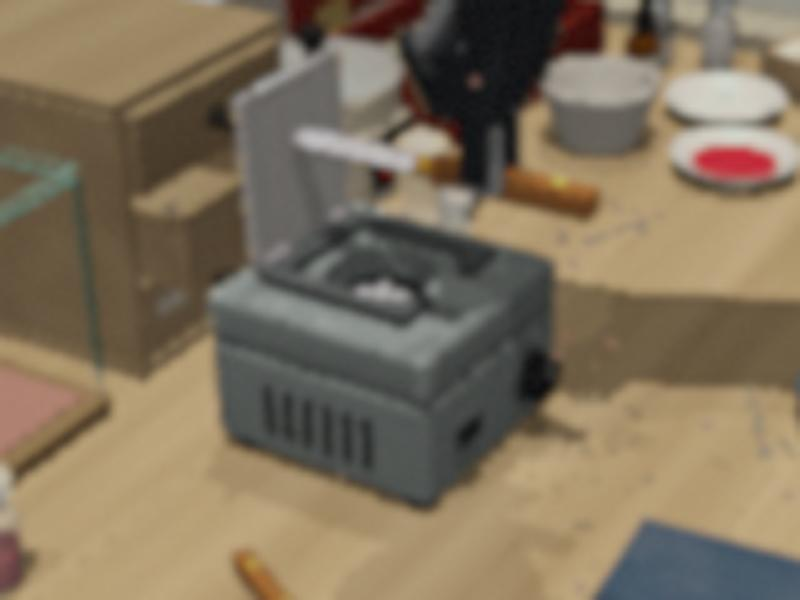

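The cover now stands about upright, resting on the blade. I'll push it on past upright.

send_rows(
  hand=[0, 0, 0, 0, 0],
  slide=[
    [0.14, 0, 0],
    [0.12, 0, 0],
    [0.1, 0, 0],
    [0, 0, 0],
    [0, 0, 0],
  ],
  yaw=[0, 0, 0, 0, 0],
)

```text
time: 10.3
tool_pos: [548.0, -9.8, 155.0]
tcp_rot: [2.213, -2.216, -0.011]
wrist_force: [-3.3, 0.1, 0.6]
grip_width: 0.138
```

send_rows(
  hand=[0, 0, 0, 0, 0],
  slide=[
    [-0.4, 0, 0],
    [-0.6, 0, 0.1],
    [-0.4, 0, 0],
    [0, 0, 0],
    [0, 0, 0],
  ],
  yaw=[0, 0, 0, 0, 0],
)

```text
time: 10.92
tool_pos: [465.0, -9.4, 162.0]
tcp_rot: [2.216, -2.218, -0.006]
wrist_force: [0.7, -0.2, -0.5]
grip_width: 0.137
```

```bash
python3 k4.py
cat > k5.py <<'E'
from h import *
im,d,p,P=cam('wrist'); save('w5',im); np.savez('w',im=im,d=d,P=P); o=get_obs();print(o['tool_pos'],o['tcp_rot'])
E
python3 k5.py
```

```text
[464.91695042  -9.37016853 161.88336816] [ 0.66058645  0.94515957 -0.71723707] 0.13676197149545524 10.975
110 77 [643.  -9. 116.] -52.0 33.0
120 94 [647.  -7. 125.] -55.0 33.0
130 97 [651.  -7. 135.] -53.0 32.0
140 98 [655.  -6. 145.] -53.0 33.0
150 100 [659.  -8. 155.] -52.0 31.0
160 101 [663.  -7. 165.] -53.0 31.0
170 104 [667.  -5. 175.] -52.0 33.0
180 47 [670. -10. 183.] -54.0 31.0
[464.84144362  -9.33880246 161.72744478] [ 2.21618339 -2.21808551 -0.00720812]
```

View pics/w5.png

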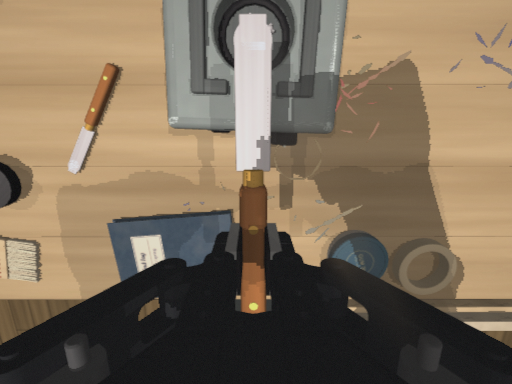

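The cover is at its stop (slope dx/dz=0.4, i.e. 1.95 rad). The wrist picture shows the well open and the knife still level in the grip. I'll lay the knife to the right, near where it was.

send_rows(
  hand=[0, 0, 0, 0, 0],
  slide=[
    [0, -0.5, 0],
    [0, -0.85, 0],
    [0.1, -0.85, -0.1],
    [0.1, -0.85, -0.2],
    [0, -0.85, -0.3],
  ],
  yaw=[0, 0, 0, 0, 0],
)

```text
time: 11.65
tool_pos: [481.8, -247.0, 126.0]
tcp_rot: [2.228, -2.211, -0.002]
wrist_force: [1.0, -0.0, -0.9]
grip_width: 0.138
```

send_rows(
  hand=[0, 0, 0, 0, 0],
  slide=[
    [0, -0.3, -0.6],
    [0, 0, -0.5],
    [0, 0, -0.3],
    [0, 0, 0],
    [0, 0, 0],
  ],
  yaw=[0, 0, 0, 0, 0],
)

```text
time: 12.28
tool_pos: [482.8, -271.5, 37.2]
tcp_rot: [2.22, -2.217, -0.002]
wrist_force: [-0.1, 0.1, -1.0]
grip_width: 0.136
```

send_rows(
  hand=[0, 0, 0, 0, 0],
  slide=[
    [0, 0, -0.3],
    [0, 0, -0.15],
    [0, 0, 0],
    [0, 0, 0],
    [0, 0, 0],
  ],
  yaw=[0, 0, 0, 0, 0],
)

```text
time: 12.9
tool_pos: [484.0, -271.7, 10.0]
tcp_rot: [2.221, -2.217, 0.002]
wrist_force: [0.1, -0.2, 0.0]
grip_width: 0.133
```

send_rows(
  hand=[0, 0, 0, 10, 25],
  slide=[
    [0, 0, -0.07],
    [0, 0, 0],
    [0, 0, 0],
    [0, 0, 0],
    [0, 0, 0],
  ],
  yaw=[0, 0, 0, 0, 0],
)

```text
time: 13.52
tool_pos: [484.3, -271.9, 6.1]
tcp_rot: [2.221, -2.218, 0.003]
wrist_force: [-0.4, 0.6, -0.3]
grip_width: 0.251
```

send_rows(
  hand=[40, 50, 50, 50, 50],
  slide=[
    [0, 0, 0],
    [0, 0, 0],
    [0, 0, 0.5],
    [0, 0, 0.9],
    [0, 0, 0.9],
  ],
  yaw=[0, 0, 0, 0, 0],
)

```text
time: 14.15
tool_pos: [481.7, -270.5, 143.8]
tcp_rot: [2.22, -2.215, -0.008]
wrist_force: [0.8, -0.4, 0.2]
grip_width: 0.495
```

send_rows(
  hand=[50, 50, 50, 50, 50],
  slide=[
    [0, 0, 0.7],
    [0, 0, 0.7],
    [0, 0.6, 0],
    [0, 0.9, 0],
    [0, 0.9, 0],
  ],
  yaw=[0, 0, 0, 0, 0],
)

```text
time: 14.78
tool_pos: [482.4, -127.3, 236.1]
tcp_rot: [2.214, -2.226, 0.006]
wrist_force: [1.0, 1.1, -1.0]
grip_width: 0.499
```

send_rows(
  hand=[50, 50, 50, 50, 50],
  slide=[
    [0, 0.9, 0],
    [0, 0.8, 0.1],
    [0, 0.2, 0],
    [0, 0, 0],
    [0, 0, 0],
  ],
  yaw=[0, 0, 0, 0, 0],
)

```text
time: 15.4
tool_pos: [481.5, -7.8, 242.8]
tcp_rot: [2.219, -2.222, 0.008]
wrist_force: [0.2, 0.7, 0.6]
grip_width: 0.5
```

```bash
sed -i "s/'w5'/'w6'/" k5.py; python3 k5.py
python3 - <<'E'
from h import *
t=np.load('w.npz');p=camera_params('wrist');C=cloud(t['d'],p,t['P']);d=t['d']
for n,lo,hi in(('collar',96,104),('deck',88,95),('drive',76,85),('disc',67,74)):
    m=(d>0)&(C[...,2]>lo)&(C[...,2]<hi)&(abs(C[...,1]+10)<90)&(C[...,0]>500)&(C[...,0]<700)
    q=C[m]
    if n in('drive','disc'): q=q[np.hypot(q[:,0]-592,q[:,1]+9)<30]
    if len(q)>4: print(n,len(q),cv2.minAreaRect(q[:,:2].astype(np.float32)),q.mean(0).round(1))
E
```

```text
[481.52425853  -7.96446412 242.79295812] [ 2.21858314 -2.22194475  0.00784085]
collar 3508 ((595.8741455078125, -10.193824768066406), (87.81674194335938, 93.73717498779297), 87.92652130126953) [604.4 -10.3 100.1]
deck 9955 ((589.89453125, -9.876251220703125), (129.24813842773438, 133.37106323242188), 87.96332550048828) [582.4  -9.4  91.8]
drive 449 ((593.9620361328125, -10.630294799804688), (57.91072082519531, 50.942466735839844), 54.16334533691406) [596.5  -8.2  79.9]
disc 1353 ((593.4271850585938, -10.19009017944336), (57.38243103027344, 56.23805236816406), 69.67704010009766) [593.7  -9.6  72.2]
```

View pics/w6.png

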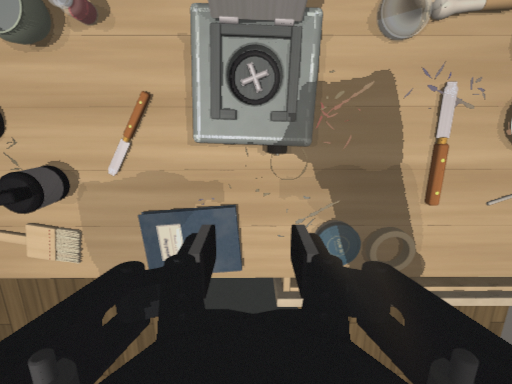

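Run:
```python
from h import *
t=np.load('w.npz');im=t['im'];P=t['P'];p=camera_params('wrist')
g=im.max(2).astype(int)
ctr=np.array([593,-10.])
pts=[]
for v in range(55,100):
  for u in range(230,280):
    q=onz(p,P,u,v,80.5)
    if np.hypot(*(q[:2]-ctr))<18: pts.append((*q[:2],g[v,u],u,v))
A=np.array(pts); print(np.percentile(A[:,2],[5,25,50,75,95]))
for th in(140,160,180):
    s=A[A[:,2]>th]
    c=(s[:,:2].max(0)+s[:,:2].min(0))/2
    if len(s)<10: continue
    z=(s[:,0]-c[0])+1j*(s[:,1]-c[1]); w=abs(z)>5
    print(th,len(s),c,s[:,:2].mean(0),np.ptp(s[:,:2],0),np.degrees(np.angle((abs(z[w])*np.exp(4j*np.angle(z[w]))).sum())/4))
save('cr6',cv2.resize(im[46:106,215:295],(800,600),interpolation=cv2.INTER_CUBIC))
# cup wing
d=t['d'];C=cloud(d,p,P)
m=(d>0)&(C[...,2]>30)&(C[...,2]<100)&(np.arange(512)<100)[None]&(C[...,1]>200)&(C[...,0]<520)
q=C[m]; print('cup',len(q), [ (z,np.round(q[(q[:,2]>z)&(q[:,2]<z+10)].mean(0),1)) for z in range(40,100,10) if ((q[:,2]>z)&(q[:,2]<z+10)).sum()>5])
```

```text
[ 87. 100. 102. 138. 199.]
140 238 [592.73244455 -10.18218747] [593.07136387 -10.11465473] [27.48077732 27.4914027 ] 20.766104907997573
160 183 [593.25747566 -10.17361659] [593.34166297 -10.17513409] [24.51421997 25.37660825] 20.774357352371293
180 113 [593.25754035 -10.17734344] [593.04094287 -10.16672649] [24.51370018 23.2618284 ] 20.606505624948788
cup 1982 [(40, array([466.7, 267.3,  45. ])), (50, array([465.5, 270. ,  56.5])), (60, array([462.3, 281.2,  63.1])), (70, array([464.6, 268.5,  75. ])), (80, array([463.3, 271.3,  87.1])), (90, array([462.3, 273.9,  90.4]))]
```

View pics/cr6.png

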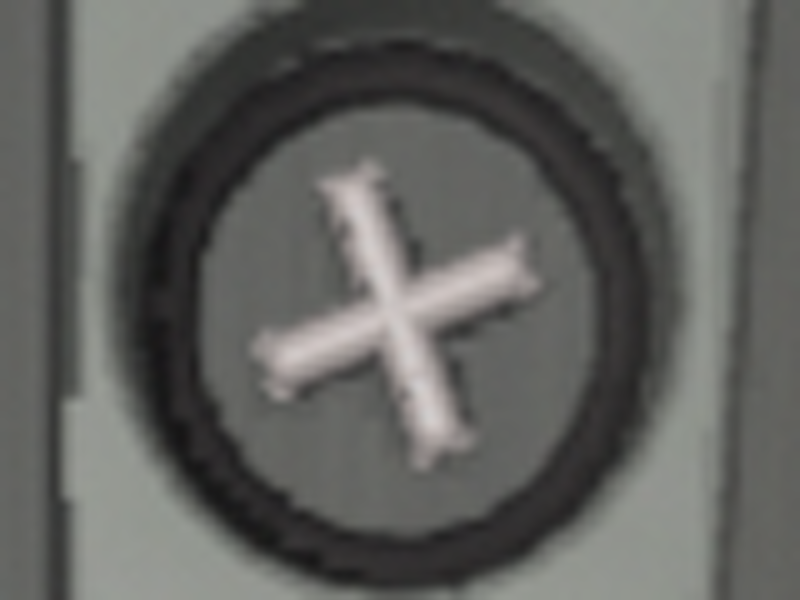

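send_rows(
  hand=[60, 60, 60, 60, 60],
  slide=[
    [0, 0.7, 0],
    [-0.2, 0.9, 0],
    [-0.3, 0.9, 0],
    [-0.3, 0.9, 0],
    [-0.2, 0.9, 0],
  ],
  yaw=[0, 0, 0, 0, 0],
)

```text
time: 16.08
tool_pos: [422.3, 246.7, 242.3]
tcp_rot: [2.197, -2.242, 0.01]
wrist_force: [0.7, -0.0, 0.5]
grip_width: 0.599
```

send_rows(
  hand=[60, 60, 60, 60, 60],
  slide=[
    [0, 0.5, 0],
    [0, 0.2, 0],
    [0, 0, 0],
    [0, 0, 0],
    [0, 0, 0],
  ],
  yaw=[0, 0, 0, 0, 0],
)

```text
time: 16.7
tool_pos: [423.5, 287.5, 241.5]
tcp_rot: [2.192, -2.244, 0.01]
wrist_force: [0.3, -0.7, -0.8]
grip_width: 0.596
```

```bash
cat > k7.py <<'E'
from h import *
import sys
im,d,p,P=cam('wrist'); np.savez('w',im=im,d=d,P=P); o=get_obs();print(o['tool_pos'],o['tcp_rot'],o['time'])
C=cloud(d,p,P); m=(d>0)&(np.hypot(C[...,0]-458,C[...,1]-286)<45)
for lo,hi in((80,96),(84,96),(58,70),(20,50)):
    q=C[m&(C[...,2]>lo)&(C[...,2]<hi)]
    if len(q)>5: print(lo,hi,len(q),cv2.minAreaRect(q[:,:2].astype(np.float32)),np.round(q.mean(0),1),np.round(np.percentile(q[:,2],[5,50,95]),1))
v,u=np.nonzero(m); print(u.min(),u.max(),v.min(),v.max())
save(sys.argv[1],cv2.resize(im[max(v.min()-10,0):v.max()+10,max(0,u.min()-10):u.max()+10],(500,500),interpolation=cv2.INTER_CUBIC))
E
python3 k7.py w7
```

```text
[423.48947478 287.52419623 241.54907025] [ 2.19226368 -2.24445642  0.00975008] 16.75
80 96 522 ((460.11419677734375, 287.6979064941406), (14.239800453186035, 43.66693115234375), 10.163467407226562) [460.6 287.8  89.3] [86.8 89.6 91. ]
84 96 512 ((460.11419677734375, 287.6979064941406), (14.239800453186035, 43.66693115234375), 10.163467407226562) [460.5 287.8  89.4] [87.3 89.6 91. ]
58 70 1011 ((460.18646240234375, 287.83258056640625), (51.82136154174805, 52.40196990966797), 88.48361206054688) [462.5 287.8  62.7] [59.1 63.3 65. ]
98 407 111 383
```

View pics/w7.png

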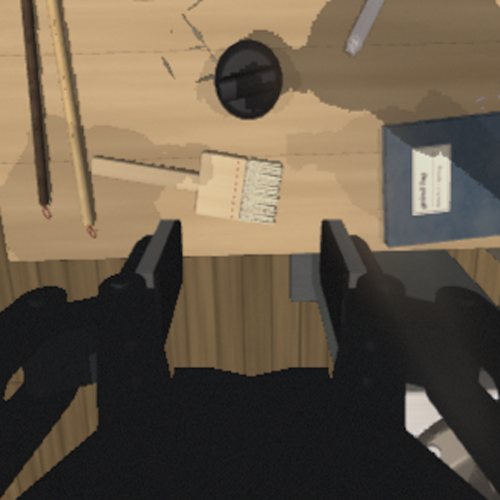

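The crop shows the cup upright with its wing on top. The wing measures 14×44 mm at (460,288), long axis at 100° in the world. I'll turn −78.5° to grip it across its thickness.

send_rows(
  hand=[60, 60, 60, 60, 60],
  slide=[
    [0.2, 0, -0.2],
    [0.2, 0, -0.2],
    [0.2, 0, -0.3],
    [0, 0, -0.3],
    [0, 0, -0.3],
  ],
  yaw=[-1, -1, -1, -1, -1],
)

```text
time: 17.38
tool_pos: [452.5, 283.3, 184.9]
tcp_rot: [1.588, -2.682, 0.001]
wrist_force: [0.5, 0.7, -0.3]
grip_width: 0.602
```

send_rows(
  hand=[60, 60, 60, 60, 60],
  slide=[
    [0, 0, 0],
    [0, 0, 0],
    [0, 0, 0],
    [0, 0, 0],
    [0, 0, 0],
  ],
  yaw=[-1, -1, -1, -1, -0.5],
)

```text
time: 18.0
tool_pos: [450.5, 278.8, 177.7]
tcp_rot: [0.956, -2.945, -0.014]
wrist_force: [0.1, -0.5, -0.7]
grip_width: 0.6
```

```bash
cat > st.py <<'E'
from h import *
o=get_obs(); M=R.from_rotvec(o['tcp_rot']).as_matrix(); print(o['tool_pos'].round(1),'yaw',np.degrees(np.arctan2(M[1,0],M[0,0])).round(2),'q',o['q'].round(2),o['wrist_force'].round(1),o['wrist_torque'].round(3),o['grip_width'],o['time'],M[:,2].round(3))
E
python3 st.py
```

```text
[450.5 278.8 177.7] yaw -144.02 q [-1.46  0.43  1.02  2.   -0.46  1.01 -2.72] [ 0.1 -0.5 -0.7] [-0.046 -0.046  0.009] 0.6000327410035984 18.0 [-0.046 -0.006 -0.999]
```

Joint 7 is at its limit, so I'll take the equivalent grasp by turning the other way.

send_rows(
  hand=[60, 60, 60, 60, 60],
  slide=[
    [0, 0, 0],
    [0, 0, 0],
    [0, 0, 0],
    [0, 0, 0],
    [0, 0, 0],
  ],
  yaw=[1, 1, 1, 1, 1],
)

```text
time: 18.62
tool_pos: [450.7, 277.0, 177.6]
tcp_rot: [1.927, -2.424, 0.014]
wrist_force: [0.6, -0.5, -0.7]
grip_width: 0.602
```

send_rows(
  hand=[60, 60, 60, 60, 60],
  slide=[
    [0, 0, 0],
    [0, 0, 0],
    [0, 0, 0],
    [0, 0, 0],
    [0, 0, 0],
  ],
  yaw=[1, 1, 1, 1, 1],
)

```text
time: 19.25
tool_pos: [451.4, 274.6, 178.4]
tcp_rot: [2.663, -1.595, 0.035]
wrist_force: [0.7, -0.1, -0.8]
grip_width: 0.595
```

send_rows(
  hand=[60, 60, 60, 60, 60],
  slide=[
    [0, 0, 0],
    [0, 0, 0],
    [0, 0, 0],
    [0, 0, 0],
    [0, 0, 0],
  ],
  yaw=[1, 1, 1, 1, 1],
)

```text
time: 19.88
tool_pos: [452.2, 272.1, 179.1]
tcp_rot: [3.065, -0.56, 0.052]
wrist_force: [0.2, 0.9, 0.6]
grip_width: 0.602
```

```bash
python3 st.py
```

```text
[452.2 272.1 179.1] yaw -20.68 q [-1.14  0.26  0.53  2.02 -0.12  0.89 -0.91] [0.2 0.9 0.6] [0.038 0.055 0.019] 0.6021048038042061 19.875 [ 0.028 -0.031 -0.999]
```

Run:
```python
from h import *
for n,r in dict(start=(-2.508,1.8908,.0018),knife=(2.22,-2.222,.007),lift=(2.219,-2.222,.0015),arr=(2.21,-2.226,-.007),in425=(2.21,-2.2212,-.0126),ins=(2.216,-2.219,-.006),lever=(2.215,-2.218,-.007),stop=(2.213,-2.216,-.011),back=(2.2162,-2.2181,-.0072),rel=(2.221,-2.218,.003),up=(2.22,-2.215,-.008),w6=(2.2186,-2.2219,.0078),cup=(2.1923,-2.2445,.00975),turn=(1.588,-2.682,.001),lim=(.956,-2.945,-.014)).items():
    M=R.from_rotvec(r).as_matrix(); print(n,np.degrees(np.arctan2(M[1,0],M[0,0])).round(1),M[:2,2].round(4))
```

```text
start -74.0 [-0.0005  0.0013]
knife -90.1 [ 0.0027 -0.0036]
lift -90.1 [-0.0003 -0.0016]
arr -90.4 [-0.0066 -0.0002]
in425 -90.3 [-0.0115 -0.0001]
ins -90.1 [-0.0066 -0.0012]
lever -90.1 [-0.0081 -0.0018]
stop -90.1 [-0.0119 -0.002 ]
back -90.0 [-0.0075 -0.001 ]
rel -89.9 [-0.0006 -0.0033]
up -89.9 [-0.0075 -0.0003]
w6 -90.1 [ 0.0023 -0.0047]
cup -91.3 [ 0.0014 -0.0073]
turn -118.7 [-0.0209 -0.0131]
lim -144.0 [-0.0458 -0.0054]
```

send_rows(
  hand=[60, 60, 60, 60, 60],
  slide=[
    [0, 0, 0.1],
    [0, 0, 0.1],
    [0, 0, 0.1],
    [0, 0, 0.1],
    [0, 0, 0],
  ],
  yaw=[1, 1, 1, 1, 1],
)

```text
time: 20.5
tool_pos: [452.9, 269.2, 204.6]
tcp_rot: [3.08, 0.555, 0.064]
wrist_force: [-0.0, 0.6, 0.1]
grip_width: 0.596
```

send_rows(
  hand=[60, 60, 60, 60, 60],
  slide=[
    [-0.3, -0.17, 0],
    [-0.3, -0.17, 0],
    [-0.3, -0.17, 0],
    [-0.3, -0.17, 0],
    [-0.2, -0.12, 0],
  ],
  yaw=[1, 1, 1, 1, 0.8],
)

```text
time: 21.12
tool_pos: [367.7, 217.3, 205.1]
tcp_rot: [-2.717, -1.566, -0.068]
wrist_force: [0.3, -0.1, 0.2]
grip_width: 0.599
```

```bash
python3 st.py
```

```text
[367.7 217.3 205.1] yaw 59.95 q [-1.02  0.    0.34  2.21  0.    0.89  0.36] [ 0.3 -0.1  0.2] [ 0.045 -0.012 -0.045] 0.5990414134495092 21.125 [ 0.035  0.026 -0.999]
```

send_rows(
  hand=[60, 60, 60, 60, 60],
  slide=[
    [-0.3, -0.22, 0],
    [-0.3, -0.22, 0],
    [-0.3, -0.22, 0],
    [0, 0, 0],
    [0, 0, 0],
  ],
  yaw=[0, 0, 0, 0, 0],
)

```text
time: 21.75
tool_pos: [312.3, 174.4, 205.7]
tcp_rot: [-2.716, -1.563, -0.072]
wrist_force: [0.3, 0.7, 0.3]
grip_width: 0.603
```

```bash
python3 st.py
```

```text
[312.3 174.4 205.7] yaw 59.85 q [-1.03 -0.14  0.31  2.33  0.06  0.91  0.29] [0.3 0.7 0.3] [-0.053  0.038 -0.015] 0.6029922805359257 21.75 [ 0.037  0.029 -0.999]
```

send_rows(
  hand=[60, 60, 60, 60, 60],
  slide=[
    [-0.3, -0.22, 0],
    [-0.3, -0.22, 0],
    [-0.3, -0.22, 0],
    [-0.3, -0.22, 0],
    [0, 0, 0],
  ],
  yaw=[0, 0, 0, 0, 0],
)

```text
time: 22.38
tool_pos: [241.4, 122.1, 206.8]
tcp_rot: [-2.718, -1.561, -0.075]
wrist_force: [0.5, -0.1, -0.4]
grip_width: 0.598
```

```bash
python3 st.py
```

```text
[241.4 122.1 206.8] yaw 59.77 q [-0.99 -0.35  0.21  2.46  0.1   0.98  0.21] [ 0.5 -0.1 -0.4] [0.013 0.032 0.03 ] 0.5984384545456995 22.375 [ 0.038  0.03  -0.999]
```

send_rows(
  hand=[60, 60, 60, 60, 60],
  slide=[
    [-0.25, -0.18, 0],
    [0, 0, 0],
    [0, 0, 0],
    [0, 0, 0],
    [0, 0, 0],
  ],
  yaw=[0, 0, 0, 0, 0],
)

```text
time: 23.0
tool_pos: [238.2, 119.1, 208.2]
tcp_rot: [-2.716, -1.564, -0.078]
wrist_force: [0.0, 0.4, 0.3]
grip_width: 0.597
```

```bash
python3 st.py
```

```text
[238.2 119.1 208.2] yaw 59.9 q [-0.83 -0.34  0.09  2.46  0.04  0.97  0.28] [0.  0.4 0.3] [-0.03  -0.024  0.009] 0.5972089282555241 23.0 [ 0.04   0.03  -0.999]
```

send_rows(
  hand=[60, 60, 60, 60, 60],
  slide=[
    [0.35, 0.27, 0],
    [0.35, 0.27, 0],
    [0.35, 0.27, 0],
    [0.35, 0.27, 0],
    [0.35, 0.27, 0],
  ],
  yaw=[1, 1, 1, 1, 1],
)

```text
time: 23.62
tool_pos: [345.2, 203.6, 208.0]
tcp_rot: [-1.975, -2.412, -0.07]
wrist_force: [-0.7, 0.4, 0.5]
grip_width: 0.598
```

send_rows(
  hand=[60, 60, 60, 60, 60],
  slide=[
    [0.35, 0.27, 0],
    [0.35, 0.27, 0],
    [0.35, 0.27, 0],
    [0.35, 0.27, 0],
    [0.35, 0.27, 0],
  ],
  yaw=[1, 1, 1, 1, 1],
)

```text
time: 24.25
tool_pos: [452.6, 289.9, 206.8]
tcp_rot: [-0.983, -2.945, -0.05]
wrist_force: [-0.1, 0.5, -0.1]
grip_width: 0.598
```

send_rows(
  hand=[60, 60, 60, 60, 60],
  slide=[
    [0, 0, 0],
    [0, 0, 0],
    [0, 0, 0],
    [0, 0, 0],
    [0, 0, 0],
  ],
  yaw=[1, 1, 1, 1, 1],
)

```text
time: 24.88
tool_pos: [452.5, 293.6, 204.8]
tcp_rot: [0.128, -3.094, -0.02]
wrist_force: [-0.7, 0.2, 0.6]
grip_width: 0.601
```

```bash
python3 st.py
```

```text
[452.5 293.6 204.8] yaw -175.22 q [-0.83  0.25  0.18  1.92 -0.1   1.    2.63] [-0.7  0.2  0.6] [-0.019 -0.035  0.045] 0.6005509414082156 24.875 [-0.045  0.011 -0.999]
```

send_rows(
  hand=[60, 60, 60, 60, 60],
  slide=[
    [0, 0, 0],
    [0, 0, 0],
    [0, 0, 0],
    [0, 0, 0],
    [0, 0, 0],
  ],
  yaw=[1, 1, 1, 0, 0],
)

```text
time: 25.5
tool_pos: [450.1, 292.3, 197.0]
tcp_rot: [0.541, -3.033, 0.01]
wrist_force: [-0.1, 0.5, 0.9]
grip_width: 0.602
```

```bash
python3 st.py
```

```text
[450.1 292.3 197. ] yaw -159.78 q [-0.4   0.29 -0.33  1.89  0.08  1.03  2.73] [-0.1  0.5  0.9] [ 0.01  -0.041 -0.054] 0.6022070406649399 25.5 [-0.058 -0.017 -0.998]
```

The joint limit left a tool tilt of about 3.4°, pointing inward. I can't command tilt directly. Light fingertip pressure on the bench should flex the arm and tilt the tool outward, so I'll try that on a clear spot at about (430,205).

send_rows(
  hand=[0, 0, 0, 0, 0],
  slide=[
    [-0.1, -0.5, -0.2],
    [-0.1, -0.5, -0.5],
    [-0.1, -0.5, -0.6],
    [0, 0, -0.6],
    [0, 0, -0.5],
  ],
  yaw=[0, 0, 0, 0, 0],
)

```text
time: 26.12
tool_pos: [432.1, 201.7, 50.5]
tcp_rot: [0.54, -3.039, 0.018]
wrist_force: [0.7, 0.6, -0.7]
grip_width: 0.0
```

```bash
python3 st.py
```

```text
[432.1 201.7  50.5] yaw -159.86 q [-0.13  0.44 -0.52  2.12  0.31  0.71  2.64] [ 0.7  0.6 -0.7] [ 0.037 -0.093 -0.021] 0.00017984733448940545 26.125 [-0.052 -0.021 -0.998]
```

send_rows(
  hand=[0, 0, 0, 0, 0],
  slide=[
    [0, 0, -0.5],
    [0, 0, -0.15],
    [0, 0, -0.05],
    [0, 0, -0.05],
    [0, 0, -0.05],
  ],
  yaw=[0, 0, 0, 0, 0],
)

```text
time: 26.75
tool_pos: [432.3, 201.9, 1.0]
tcp_rot: [0.541, -3.039, 0.028]
wrist_force: [-0.6, -0.6, -0.0]
grip_width: 0.001
```

```bash
python3 st.py
```

```text
[432.3 201.9   1. ] yaw -159.84 q [-0.18  0.53 -0.47  2.14  0.39  0.62  2.56] [-0.6 -0.6 -0. ] [ 0.    -0.054  0.03 ] 0.0013336320499442225 26.75 [-0.05  -0.028 -0.998]
```

send_rows(
  hand=[0, 0, 0, 0, 0],
  slide=[
    [0, 0, -0.04],
    [0, 0, -0.05],
    [0, 0, -0.05],
    [0, 0, -0.05],
    [0, 0, -0.05],
  ],
  yaw=[0, 0, 0, 0, 0],
)

```text
time: 27.38
tool_pos: [432.8, 202.0, -0.3]
tcp_rot: [0.54, -3.045, 0.042]
wrist_force: [-22.0, -9.6, 80.9]
grip_width: 0.0
```

```bash
python3 st.py
```

```text
[ 4.328e+02  2.020e+02 -3.000e-01] yaw -159.93 q [-0.19  0.53 -0.46  2.14  0.41  0.62  2.54] [-22.   -9.6  80.9] [-2.57   5.583 -0.055] 0.00020739074835506396 27.375 [-0.043 -0.035 -0.998]
```

Pressing is stiff (81 N for 3 mm) and barely changes the tilt, so I'll stop that. I'll accept about 3° and grip gently, so the cup can level itself in the well. Back to the cup.

send_rows(
  hand=[0, 30, 60, 60, 60],
  slide=[
    [0, 0, 0.3],
    [0, 0, 0.7],
    [0, 0, 0.8],
    [0.1, 0.3, 0.4],
    [0.2, 0.5, 0],
  ],
  yaw=[0, 0, 0, -0.6, -0.6],
)

```text
time: 28.0
tool_pos: [451.8, 248.6, 139.2]
tcp_rot: [0.27, -3.083, 0.035]
wrist_force: [-0.1, -0.9, -1.0]
grip_width: 0.603
```

send_rows(
  hand=[60, 60, 60, 60, 60],
  slide=[
    [0.15, 0.5, 0],
    [0, 0.2, 0],
    [0, 0, 0],
    [0, 0, 0],
    [0, 0, 0],
  ],
  yaw=[0, 0, 0, 0, 0],
)

```text
time: 28.62
tool_pos: [461.6, 290.7, 140.4]
tcp_rot: [0.266, -3.085, 0.035]
wrist_force: [0.2, 0.2, -0.2]
grip_width: 0.599
```

```bash
python3 st.py; python3 k7.py w8
```

```text
[461.6 290.7 140.4] yaw -170.17 q [-0.22  0.4  -0.56  1.92  0.24  0.94  2.41] [ 0.2  0.2 -0.2] [ 0.035 -0.082 -0.016] 0.5994372313322094 28.625 [-0.043 -0.026 -0.999]
[461.61127177 290.58345247 140.43234238] [ 0.26554848 -3.08532811  0.03520068] 28.675
80 96 1021 ((460.6387939453125, 287.2960205078125), (13.867323875427246, 43.56779098510742), 10.205340385437012) [460.9 285.8  89.1] [86.9 89.4 90.6]
84 96 1001 ((460.63916015625, 287.29803466796875), (13.855610847473145, 43.57822799682617), 10.296537399291992) [460.8 286.1  89.3] [87.1 89.4 90.6]
58 70 1892 ((460.99053955078125, 286.50567626953125), (53.43474578857422, 52.355587005615234), 14.804854393005371) [462.  284.3  62.6] [58.9 63.2 64.7]
20 50 163 ((465.67681884765625, 268.02227783203125), (46.09731674194336, 13.429418563842773), 14.441152572631836) [468.1 264.7  34.1] [21.4 34.4 47. ]
98 510 140 383
```

send_rows(
  hand=[60, 60, 60, 60, 60],
  slide=[
    [0, -0.05, -0.5],
    [0, 0, -0.4],
    [0, 0, -0.25],
    [0, 0, 0],
    [0, 0, 0],
  ],
  yaw=[0, 0, 0, 0, 0],
)

```text
time: 29.3
tool_pos: [462.6, 285.9, 70.9]
tcp_rot: [0.262, -3.088, 0.035]
wrist_force: [0.2, -0.1, 0.3]
grip_width: 0.599
```

send_rows(
  hand=[60, 40, 20, 0, 0],
  slide=[
    [-0.03, 0.02, -0.06],
    [0, 0, 0],
    [0, 0, 0],
    [0, 0, 0],
    [0, 0, 0],
  ],
  yaw=[0, 0, 0, 0, 0],
  force=40,
)

```text
time: 29.92
tool_pos: [461.5, 287.8, 68.9]
tcp_rot: [0.263, -3.09, 0.034]
wrist_force: [-0.9, -0.5, -1.5]
grip_width: 0.154
```

send_rows(
  hand=[0, 0, 0, 0, 0],
  slide=[
    [0, 0, 0],
    [0, 0, 0],
    [0, 0, 0.1],
    [0, 0, 0.3],
    [0, 0, 0.5],
  ],
  yaw=[0, 0, 0, 0, 0],
)

```text
time: 30.55
tool_pos: [460.0, 286.9, 123.6]
tcp_rot: [0.263, -3.086, 0.036]
wrist_force: [0.0, -0.7, -2.6]
grip_width: 0.157
```

```bash
python3 st.py
```

```text
[460.  286.9 123.6] yaw -170.29 q [-0.23  0.42 -0.55  1.94  0.26  0.91  2.4 ] [ 0.  -0.7 -2.6] [ 0.04  -0.154  0.022] 0.15686745402274127 30.55 [-0.042 -0.027 -0.999]
```

send_rows(
  hand=[0, 0, 0, 0, 0],
  slide=[
    [0, 0, 0.5],
    [0, -0.2, 0.5],
    [0.2, -0.5, 0.3],
    [0.2, -0.7, 0.1],
    [0.2, -0.7, 0],
  ],
  yaw=[-1, -1, -1, -1, -1],
)

```text
time: 31.18
tool_pos: [495.7, 162.4, 219.1]
tcp_rot: [-0.828, -2.985, -0.001]
wrist_force: [0.8, 1.0, -3.9]
grip_width: 0.152
```

send_rows(
  hand=[0, 0, 0, 0, 0],
  slide=[
    [0.3, -0.7, 0],
    [0.3, -0.7, 0],
    [0.3, -0.6, 0],
    [0.3, -0.4, 0],
    [0.2, -0.1, 0],
  ],
  yaw=[-1, -1, -1, -1, -0.6],
)

```text
time: 31.8
tool_pos: [581.2, 4.7, 226.4]
tcp_rot: [-1.764, -2.555, -0.028]
wrist_force: [-0.4, -0.1, -3.3]
grip_width: 0.161
```

send_rows(
  hand=[0, 0, 0, 0, 0],
  slide=[
    [0, 0, 0],
    [0, 0, 0],
    [0, 0, 0],
    [0, 0, 0],
    [0, 0, 0],
  ],
  yaw=[0, 0, 0, 0, 0],
)

```text
time: 32.42
tool_pos: [580.1, 6.3, 228.5]
tcp_rot: [-1.756, -2.56, -0.031]
wrist_force: [-0.8, 0.7, -3.5]
grip_width: 0.156
```

```bash
python3 st.py
cat > k9.py <<'E'
from h import *
import sys
# fixed-camera clouds of the held cup
for n in('top','scene'):
    im,d,p,P=cam(n); T=get_obs()['tool_pos']; C=cloud(d,p,P)
    m=(d>0)&(np.hypot(C[...,0]-T[0],C[...,1]-T[1])<40)&(C[...,2]<T[2]-5)&(C[...,2]>T[2]-75)
    q=C[m]; print(n,len(q))
    for lo in range(-75,0,10):
        s=q[(q[:,2]>=T[2]+lo)&(q[:,2]<T[2]+lo+10)]
        if len(s)>15:
            # circle of radius 27.5
            from scipy.optimize import least_squares
            f=least_squares(lambda c:np.hypot(s[:,0]-c[0],s[:,1]-c[1])-27.2,T[:2],loss='soft_l1')
            print(lo+5,len(s),(f.x-T[:2]).round(1),np.sqrt(2*f.cost/len(s)).round(2))
    if n=='scene':save(sys.argv[1],cv2.resize(im[90:240,150:350],(800,600),interpolation=cv2.INTER_CUBIC))
E
python3 k9.py s9
```

```text
[580.1   6.3 228.5] yaw 111.1 q [ 0.07  0.29 -0.2   1.8   0.02  1.07  1.8 ] [-0.8  0.7 -3.5] [-0.062 -0.048 -0.004] 0.1559713570579346 32.425 [-0.019  0.037 -0.999]
top 0
scene 599
-70 27 [-0.8  3.1] 0.82
-60 86 [-1.1  2.6] 0.94
-50 90 [-1.1  2.4] 0.9
-40 94 [-1.   1.7] 0.98
-30 93 [-1.   1.7] 0.99
-20 89 [-1.1  1. ] 1.01
-10 120 [-0.5 -0.2] 1.78
```

View pics/s9.png

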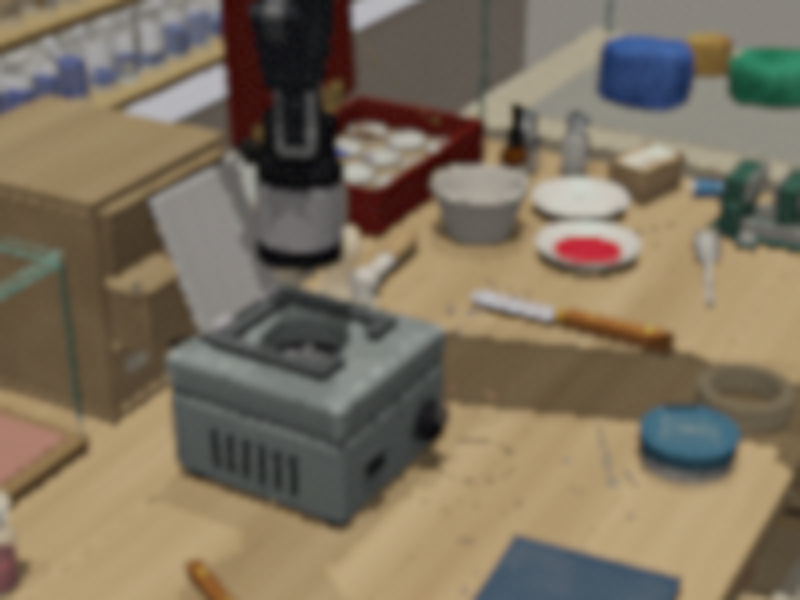

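The cup is held and leans about 2.4° towards +y. The cover is fully back, and the knife lies flat and clear on the right. I'll position it over the well.

send_rows(
  hand=[0, 0, 0, 0, 0],
  slide=[
    [0.24, -0.3, -0.2],
    [0, 0, -0.3],
    [0, 0, -0.3],
    [0, 0, 0],
    [0, 0, 0],
  ],
  yaw=[-0.1, 0, 0, 0, 0],
)

```text
time: 33.15
tool_pos: [595.2, -13.0, 177.2]
tcp_rot: [-1.775, -2.546, -0.03]
wrist_force: [-0.6, 1.2, -4.0]
grip_width: 0.153
```

```bash
python3 st.py
```

```text
[595.2 -13.  177.2] yaw 110.23 q [ 0.08  0.37 -0.19  1.82  0.03  0.98  1.81] [-0.6  1.2 -4. ] [-0.035 -0.023 -0.044] 0.15289858595399394 33.15 [-0.02   0.037 -0.999]
```

send_rows(
  hand=[0, 0, 0, 0, 0],
  slide=[
    [-0.01, 0, -0.12],
    [0, 0, -0.12],
    [0, 0, -0.06],
    [0, 0, -0.06],
    [0, 0, 0],
  ],
  yaw=[0, 0, 0, 0, 0],
)

```text
time: 33.78
tool_pos: [596.4, -12.4, 159.9]
tcp_rot: [-1.777, -2.551, -0.035]
wrist_force: [-0.6, -0.0, -3.4]
grip_width: 0.155
```

```bash
python3 st.py
```

```text
[596.4 -12.4 159.9] yaw 110.28 q [ 0.08  0.39 -0.19  1.83  0.04  0.94  1.81] [-0.6 -0.  -3.4] [-0.068  0.047 -0.007] 0.15471316177587977 33.775 [-0.014  0.037 -0.999]
```

send_rows(
  hand=[0, 0, 0, 0, 0],
  slide=[
    [-0.04, -0.01, 0],
    [0, 0, -0.04],
    [0, 0, -0.04],
    [0, 0, -0.04],
    [0, 0, 0],
  ],
  yaw=[0, 0, 0, 0, 0],
)

```text
time: 34.4
tool_pos: [593.3, -13.0, 151.2]
tcp_rot: [-1.776, -2.55, -0.034]
wrist_force: [-0.3, -1.1, -4.2]
grip_width: 0.155
```

```bash
python3 st.py
```

```text
[593.3 -13.  151.2] yaw 110.28 q [ 0.08  0.39 -0.19  1.85  0.04  0.92  1.81] [-0.3 -1.1 -4.2] [-0.062 -0.039 -0.055] 0.15495650740588565 34.4 [-0.015  0.037 -0.999]
```

send_rows(
  hand=[0, 0, 0, 0, 0],
  slide=[
    [0.01, 0, -0.03],
    [0, 0, -0.03],
    [0, 0, -0.03],
    [0, 0, 0],
    [0, 0, 0],
  ],
  yaw=[0, 0, 0, 0, 0],
)

```text
time: 35.02
tool_pos: [593.7, -12.8, 145.2]
tcp_rot: [-1.775, -2.549, -0.034]
wrist_force: [-0.5, 0.3, -3.4]
grip_width: 0.159
```

```bash
python3 st.py
```

```text
[593.7 -12.8 145.2] yaw 110.29 q [ 0.08  0.4  -0.19  1.85  0.04  0.91  1.81] [-0.5  0.3 -3.4] [0.075 0.181 0.012] 0.15908885622711577 35.025 [-0.016  0.038 -0.999]
```

Below the unmeshed height without resistance, so the splines are meshed. I'll press on.

send_rows(
  hand=[0, 0, 0, 0, 0],
  slide=[
    [0, 0, -0.03],
    [0, 0, -0.03],
    [0, 0, -0.02],
    [0, 0, 0],
    [0, 0, 0],
  ],
  yaw=[0, 0, 0, 0, 0],
)

```text
time: 35.65
tool_pos: [593.9, -12.6, 141.0]
tcp_rot: [-1.776, -2.55, -0.035]
wrist_force: [-2.9, -0.1, 2.4]
grip_width: 0.155
```

```bash
python3 st.py
```

```text
[593.9 -12.6 141. ] yaw 110.29 q [ 0.08  0.41 -0.18  1.85  0.04  0.9   1.81] [-2.9 -0.1  2.4] [0.041 0.699 0.034] 0.15451991539363114 35.65 [-0.015  0.038 -0.999]
```

send_rows(
  hand=[0, 0, 0, 0, 0],
  slide=[
    [-0.015, 0, 0],
    [0, 0, -0.02],
    [0, 0, -0.02],
    [0, 0, -0.02],
    [0, 0, 0],
  ],
  yaw=[0, 0, 0, 0, 0],
)

```text
time: 36.28
tool_pos: [593.8, -12.6, 138.1]
tcp_rot: [-1.777, -2.551, -0.036]
wrist_force: [-2.2, 0.9, 4.2]
grip_width: 0.151
```

```bash
python3 st.py
```

```text
[593.8 -12.6 138.1] yaw 110.29 q [ 0.08  0.41 -0.18  1.86  0.04  0.89  1.81] [-2.2  0.9  4.2] [0.009 0.577 0.055] 0.15124665323369382 36.275 [-0.013  0.038 -0.999]
```

send_rows(
  hand=[0, 0, 0, 0, 0],
  slide=[
    [0, 0, -0.02],
    [0, 0, -0.02],
    [0, 0, -0.02],
    [0, 0, -0.02],
    [0, 0, -0.02],
  ],
  yaw=[0, 0, 0, 0, 0],
)

```text
time: 36.9
tool_pos: [595.1, -12.1, 136.8]
tcp_rot: [-1.778, -2.553, -0.04]
wrist_force: [-10.1, 1.3, 23.3]
grip_width: 0.153
```

```bash
python3 st.py
```

```text
[595.1 -12.1 136.8] yaw 110.3 q [ 0.08  0.41 -0.18  1.86  0.04  0.89  1.81] [-10.1   1.3  23.3] [0.06  2.561 0.005] 0.15314200879694925 36.9 [-0.01   0.038 -0.999]
```

send_rows(
  hand=[0, 0, 0, 0, 0],
  slide=[
    [-0.02, 0, -0.01],
    [-0.01, 0, -0.01],
    [0, 0, -0.01],
    [0, 0, -0.01],
    [0, 0, -0.01],
  ],
  yaw=[0, 0, 0, 0, 0],
  force=25,
)

```text
time: 37.52
tool_pos: [594.6, -12.1, 136.9]
tcp_rot: [-1.78, -2.556, -0.043]
wrist_force: [-6.5, 1.3, 15.0]
grip_width: 0.153
```

```bash
python3 st.py
python3 - <<'E'
from h import *
im,d,p,P=cam('scene'); C=cloud(d,p,P); T=get_obs()['tool_pos']; np.savez('sc',im=im,d=d)
from scipy.optimize import least_squares
m=(d>0)&(np.hypot(C[...,0]-593,C[...,1]+10)<36)&(C[...,2]>101)&(C[...,2]<150); q=C[m]
for z in range(101,150,6):
    s=q[(q[:,2]>=z)&(q[:,2]<z+6)]
    if len(s)>12:
        f=least_squares(lambda c:np.hypot(s[:,0]-c[0],s[:,1]-c[1])-27.2,[593,-10],loss='soft_l1'); print(z+3,len(s),f.x.round(1),np.sqrt(2*f.cost/len(s)).round(2))
# steel/black boundary heights on the cup: bright pixels
b=q[(im[m].max(1)>130)]; print('bright z',np.percentile(b[:,2],[1,5,50,95,99]).round(1)); 
for lo,hi in((-60,-30),(-30,-15),(-15,0),(0,15),(15,40)):
    s=b[(b[:,1]>lo)&(b[:,1]<hi)]
    if len(s)>5: print(lo,len(s),np.percentile(s[:,2],[95,99]).round(1))
E
```

```text
[594.6 -12.1 136.9] yaw 110.3 q [ 0.08  0.41 -0.18  1.86  0.05  0.88  1.81] [-6.5  1.3 15. ] [0.015 1.629 0.065] 0.1525560133668589 37.525 [-0.006  0.038 -0.999]
104 45 [592.5 -10.8] 0.96
110 45 [592.5 -11.4] 0.94
116 46 [592.9 -11.5] 0.82
122 48 [592.7 -11.2] 0.91
128 68 [593.7 -12.7] 1.48
134 66 [597.5 -22.4] 2.41
140 35 [598.4 -23.7] 1.5
146 39 [597.4 -23.1] 2.08
bright z [123.8 123.9 124.2 145.2 147. ]
```

Run:
```python
from h import *
for n in('scene','top','wrist'):
    im,d,p,P=cam(n); C=cloud(d,p,P)
    r=np.hypot(C[...,0]-593,C[...,1]+10.5); m=(d>0)&(r<24)&(r>9)&(C[...,2]>126)&(C[...,2]<139)
    q=C[m]; 
    if len(q)<15: print(n,len(q)); continue
    A=np.c_[q[:,:2]-[593,-10.5],np.ones(len(q))]; w=np.ones(len(q),bool)
    for _ in range(6):
        c=np.linalg.lstsq(A[w],q[w,2],rcond=None)[0]; e=abs(A@c-q[:,2]); w=e<1.2
    print(n,len(q),w.sum(),'plane slope,z',c.round(3),np.histogram(q[:,2],bins=range(126,140))[0])
    m=(d>0)&(abs(C[...,1]+10)<44)&(abs(C[...,0]-593)<44)&(r>36)&(C[...,2]>96)&(C[...,2]<104); print(' collar top z',np.median(C[m][:,2]) if m.sum() else None, 'deck',np.median(C[...,2][(d>0)&(C[...,2]>88)&(C[...,2]<96)&(abs(C[...,1]+10)<60)&(C[...,0]>525)&(C[...,0]<545)]))
```

```text
scene 88 41 plane slope,z [ 3.10000e-02 -1.17000e-01  1.34106e+02] [ 0  0  1  4 11 10 23 13  4  5  7  7  3]
 collar top z 98.78000666216184 deck 91.0341945578285
top 2
wrist 1653 1037 plane slope,z [6.50000e-02 4.20000e-02 1.33652e+02] [  2  22  81 117 166 234 433 403 140  10  16  13  16]
 collar top z 99.85300912632485 deck 91.7994291187014
```

send_rows(
  hand=[0, 0, 0, 0, 0],
  slide=[
    [-0.02, 0.01, -0.01],
    [-0.02, 0.01, -0.02],
    [-0.01, 0.01, -0.02],
    [-0.01, 0, -0.02],
    [-0.01, 0, -0.02],
  ],
  yaw=[0, 0, 0, 0, 0],
)

```text
time: 38.35
tool_pos: [594.2, -11.9, 136.7]
tcp_rot: [-1.786, -2.562, -0.049]
wrist_force: [-6.6, -0.1, 20.4]
grip_width: 0.157
```

```bash
python3 st.py
cat > pl.py <<'E'
from h import *
im,d,p,P=cam('wrist'); C=cloud(d,p,P); T=get_obs()['tool_pos']
c0=np.array([593,-10.5]); a=np.radians(110.3); j=np.array([np.cos(a),np.sin(a)]); X=C[...,:2]-c0; s=X@j; r=np.hypot(X[...,0],X[...,1])
m=(d>0)&(r<25)&(abs(s)>9)&(C[...,2]>127)&(C[...,2]<139)
q=C[m]
A=np.c_[q[:,:2]-c0,np.ones(len(q))]; w=abs(q[:,2]-np.median(q[:,2]))<2.5
for _ in range(8):
    c=np.linalg.lstsq(A[w],q[w,2],rcond=None)[0]; w=abs(A@c-q[:,2])<1
print(len(q),w.sum(),c.round(3),'sides',[(len(q[k]),np.median(q[k,2]).round(2)) for k in((A[:,:2]@j>9),(A[:,:2]@j<-9))])
m=(d>0)&(r<24)&(C[...,2]>150)&(C[...,2]<165); q=C[m]; print('wing top',len(q),np.median(q[:,2]) if len(q) else 0)
k=(d>0)&(C[...,2]>97)&(C[...,2]<103)&(abs(X).max(-1)<44)&(abs(X).max(-1)>35); print('collar',np.median(C[k][:,2]))
E
python3 pl.py
```

```text
[594.2 -11.9 136.7] yaw 110.24 q [ 0.08  0.4  -0.18  1.87  0.05  0.87  1.8 ] [-6.6 -0.1 20.4] [-0.013  1.759  0.033] 0.15722560717833042 38.35 [ 0.003  0.036 -0.999]
1303 745 [3.90000e-02 3.70000e-02 1.33204e+02] sides [(695, np.float64(131.9)), (608, np.float64(132.22))]
wing top 2913 158.74978991796632
collar 99.84152083533411
```

```bash
python3 - <<'E'
from h import *
im,d,p,P=cam('top'); C=cloud(d,p,P); C0=cloud(np.load('top.npz')['d'],p,P)
for n,(u0,u1,v0,v1,lo,hi) in dict(tin=(288,320,228,255,10,40),pot=(150,185,138,168,20,70),jar=(184,202,138,160,20,80),mul=(300,322,130,156,20,100),knife=(330,365,155,235,4,25)).items():
    for X in(C0,C):
        c=X[v0:v1,u0:u1].reshape(-1,3); c=c[(c[:,2]>lo)&(c[:,2]<hi)]; print(n,len(c),np.median(c,0).round(1),np.ptp(c,0).round(0))
im,d,p,P=cam('scene'); C=cloud(d,p,P)
m=(d>0)&(C[...,2]>112)&(C[...,2]<185)&(abs(C[...,1]+9)<45)&(C[...,0]>637)&(C[...,0]<700); q=C[m]; k=np.polyfit(q[:,2],q[:,0],1); print('cover',len(q),np.pi/2+np.arctan(k[0]))
E
python3 st.py; python3 pl.py
```

```text
tin 403 [ 366.7 -133.9   23. ] [67. 67. 20.]
[594.2 -11.9 136.7] yaw 110.25 q [ 0.08  0.4  -0.18  1.87  0.05  0.87  1.8 ] [-5.7  0.3 19.5] [-0.166  1.622  0.05 ] 0.1503389755733792 38.45 [ 0.004  0.036 -0.999]
1304 750 [2.70000e-02 3.00000e-02 1.33043e+02] sides [(697, np.float64(132.11)), (607, np.float64(132.25))]
wing top 2917 158.7598563361895
collar 99.88597600479093
  return _methods._mean(a, axis=axis, dtype=dtype,
  ret = um.true_divide(
Traceback (most recent call last):
ValueError: zero-size array to reduction operation maximum which has no identity
```

Run:
```python
from h import *
im,d,p,P=cam('scene'); C=cloud(d,p,P); C0=cloud(np.load('scene.npz')['d'],p,P)
for n,(x,y,r,lo,hi) in dict(tin=(367,-134,50,10,40),pot=(669,270,50,20,70),jar=(675,196,25,20,80),mul=(660,-196,40,20,100),knife=(490,-275,100,5,25)).items():
    for X in(C0,C):
        c=X[(np.hypot(X[...,0]-x,X[...,1]-y)<r)&(X[...,2]>lo)&(X[...,2]<hi)]
        print(n,len(c),np.median(c,0).round(1) if len(c) else '')
m=(d>0)&(C[...,2]>112)&(C[...,2]<185)&(abs(C[...,1]+9)<45)&(C[...,0]>637)&(C[...,0]<700); q=C[m]; k=np.polyfit(q[:,2],q[:,0],1); print('cover',len(q),np.pi/2+np.arctan(k[0]))
```

```text
tin 361 [ 363.7 -124.5   21.6]
tin 354 [ 363.9 -125.2   21.5]
pot 825 [667.1 275.3  36.8]
pot 827 [666.8 276.1  36.7]
jar 205 [668.7 204.4  41.1]
jar 208 [668.3 204.7  41.7]
mul 182 [ 668.6 -184.3   58.4]
mul 105 [ 663.3 -189.4   62.3]
knife 204 [ 484.8 -277.1    9.8]
knife 203 [ 495.9 -266.6   10.3]
cover 707 1.9494924539207108
```

```bash
python3 -c "
from cell import *
print(job_done())"; python3 st.py
```

```text
the job is handed in; nothing more can be done
None
the job is handed in; nothing more can be done
```

The mill is ready to grind, and I handed the job in at about 38.5 s with the cup still gripped and held down. I levered the cover up with the larger palette knife's blade in the notch, pushed it back to its stop, and laid the knife flat on the bench to the right of the mill. Then I set the cup in the well, turned to the measured drive angle so it meshed, and pressed it home.

**Last checks**
- **Cover:** it measures 1.95 rad, which is its stop.
- **Knife:** it is about 10 mm above the bench at (496,-267), so flat and clear of the mill.
- **Cup:** the wing top is at 158.8 mm (159 expected) and the cap at about 133 mm (133 expected). I'm pressing with about 23 N net, against the ring's 10 N.
- **Bystanders:** the water pot, madder jar and gum tin are unmoved to within 1 mm.

**What was less clean**
- **Tool tilt:** turning the wrong way ran joint 7 into its limit and left the tool about 2–3° off vertical, which I could not fully correct. The cup therefore stands up to about 2.5° off upright, with a steady side force of about 6 N.
- **Bench press:** while trying to remove that tilt I pressed the closed fingertips on the bench and briefly reached 81 N at the wrist. That is under the 120 N wrist limit, but over 40 N if fingertips count as the gripper's body.
- **Muller:** the arm partly hid it, so its check is inconclusive (about 7 mm apparent shift in the visible part). Nothing I did went near it.

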